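# Push a rejected adapter through the flap of the reject hopper

### The job

Reject the black mains adapter that lies on the hopper's feed tray: with the fingertips push it into line with the mouth, using the guide fence, and on through the orange gravity flap until it drops into the hopper; then draw the fingers back so that the flap hangs shut. Only push it, gently: do not grip it or lift it off the tray, and leave the white carton, the magnifier and the USB hub where they are.

Things in the scene. Friction and masses are not known exactly. Their poses are not given: they have to be found in the camera images.
- drop_box: blue reject hopper with a feed tray in front, one piece, fixed. Origin on the worktop right below the middle of the lip (where the tray ends and the hopper begins); +x is the feed direction, from tray into hopper, +y its left, z up. Tray: bare aluminium, flat, top at z = 100 mm, x -185 to 0, y -90 to 45 mm, open at its rear (-x) end and its right (-y) side
- fence (a point): foot of the guide fence's inner face, 92 mm before the lip, at tray height; axes as drop_box. The fence runs along the tray's left side up to the mouth; its inner face is at y = +35 mm in drop_box, it is 25 mm high above the tray and 6 mm thick. Fence and tray are rigid; the mouth is 20 mm wider than the adapter, so it need not be pressed against the fence
- lip (a point): middle of the lip, at tray height in the mouth; axes as drop_box. Mouth opening y -35 to +35 mm (left side flush with the fence), 54 mm high. Blue frame round it 10 mm thick (x -10 to 0), y -90 to 61 mm; frame and clear roof end 68 mm above the tray. A part tips in by itself soon after its middle passes the lip; fingers need not enter the mouth
- hopper_floor (a point): middle of the hopper's floor, 94 mm below the lip. Inside, the hopper spans x 0 to 132 mm, y -84 to +55 mm in drop_box, under a clear roof
- flap (a joint): orange gravity flap that closes the mouth from behind: 86 mm wide, 58 mm high, hung on a level pin 57 mm above the tray. 0 = hanging shut, grows as it swings up into the hopper (rad), at most 1.5; it weighs 35 g and swings back by itself
- flap_edge (a point): middle of the flap's lower edge, 2 mm below the tray top when shut
- adapter: black mains adapter with a yellow label, a box 50 x 84 x 34 mm, 0.15 to 0.31 kg, loose on the tray right of the fence, not yet in line with the mouth. Origin in the middle of its underside; own y is the 84 mm length, which points roughly along the feed direction (within 15 degrees, either way round), own x the 50 mm width, z up
- carton: white carton 50 x 63 x 46 mm on the worktop beyond the fence, bystander. Origin in the middle of its underside
- magnifier: black eye magnifier, 42 mm wide, 44 mm high, on the worktop to the right of the hopper, bystander. Origin in the middle of its underside
- hub: flat black USB hub 28 x 98 x 12 mm on the worktop near its front edge, in front of the test jig, bystander. Origin in the middle of its underside

How it is judged:
On the way:
1. the adapter stands in the mouth on the tray and has pushed the flap open (value of joint flap above 0.35 rad and contact force between adapter and flap above 0.01 N and x of adapter in the frame of drop_box between -0.045 and 0.05 m), for 0.05 s.
At the end, for the whole second after the job is handed in: The adapter lies at rest inside the hopper below the lip (its underside's middle inside the walls and lower than 85 mm above the worktop), the flap hangs shut (within 0.08 rad), and carton, magnifier and hub are within 20 mm of where they stood (x of adapter in the frame of drop_box between 0 and 0.135 m and y of adapter in the frame of drop_box between -0.085 and 0.056 m and height (world z) of adapter below 0.085 m and linear speed of adapter below 0.03 m/s and value of joint flap below 0.08 rad and distance of each of carton, magnifier, hub from where it was at the start of the episode below 0.02 m); the robot touches nothing.
It fails at once if the adapter is lifted more than 15 mm off the tray (height (world z) of adapter above 0.115 m).
It fails at once if the fingers grip the adapter or press on it with more than 38 N (contact force between the fingers and adapter above 38 N).
It fails at once if a bystander is shoved more than 20 mm (distance of any of carton, magnifier, hub from where it was at the start of the episode above 0.02 m).
It also fails if it takes over 51 s, if anything falls off the work surface, if the arm or the gripper's body presses on something with over 40 N, if the wrist force passes 120 N, or if a joint passes its speed limit or range.

### The arm

A 6-joint arm with a two-finger parallel gripper is mounted at the origin on a cart in front of the work surface, level with it; the furniture and walls round the work are solid. World frame = base frame: x ahead of the robot, y to its left, z up, the work surface at z = 0. Lengths are in m, angles in rad, forces in N, time in s.
With the tool pointing down it reaches from about 0.375 to 0.9 m from the base axis. Payload 3.1 kg.
Tool frame: the origin (TCP) lies midway between the tips of the shut fingers; the grasp point (between the pads) lies 19 mm behind it; z points along the fingers, y is the direction in which the jaws open and shut (so a half turn about z gives the same grasp; the last joint's range is limited). The gripper opens to 85 mm and grips with 20 to 120 N. Pads are 22 mm wide; open, the fingers measure 114 mm over their backs; the gripper's body (76 mm by 85 mm) begins 54 mm behind the grasp point. The pads swing forward as they close: fully open they stand 13 mm farther back than shut.
Start: joints at [-1.317, 0.527, 1.433, -0, 1.181, -0.178], TCP at [0.262, -0.567, 0.231] pointing down, gripper open.
Joint ranges: [-3.08, 3.08], [-0.75, 2.2], [0.22, 2.44], [-1.43, 4.57], [0, 2.65], [-2.85, 2.85]. Speed limits (rad/s): [2.79, 2.79, 3.14, 3.14, 3.14, 3.14].

### API

Orientations are given as a unit quaternion [x, y, z, w].
In Python, from station import manip gives the robot as it stands. The module is installed in compiled form; this text tells all that it offers.
- The arm moves only by the tool jog_arm, never from a script. Its argument "commands" is a list of rows, each an object with "xyz": the shift along the world's x, y, z in m, a list of three; "rot": the turn, a rotation vector about the world's x, y, z in rad, a list of three. A call has 1 to 5 rows; each row shifts and turns the commanded pose from where the row before left it; what a row does not reach is not made up. A row lasts 1/12 s, in which the tool goes at most 41.7 mm and 7.16 degrees, less where a joint would pass 70% of its speed; a pose out of reach is approached as far as the arm can. A call is refused whole if a number of a shift passes 0.0417 or a number of a turn 0.125, either way. A call with a gripper value outside its range is refused whole. "fingers" is the opening, from 0 (shut) to 1 (fully open), set as the call begins (left out, the last holds). The fingers move at their own pace and stop on an object; "grip_force" is the grip in N (left out, the last holds). Time passes only in rows, so rows that do not move let the fingers close. It gives the time, the measured TCP pose, the force and the opening at its end, in the units of the state.
- manip.sense(): the state, without advancing time (a new reading comes with each control period).
- manip.snapshot(name): name is "side" or "top" or "wrist"; returns the picture (384x512x3 uint8, blue, green, red); there is no depth.
- manip.camera_info(name): a dict with "K" (3x3 intrinsics, pixels), "rvec" (rotation vector, rad) and "tvec" (3), from world to camera coordinates, as OpenCV has them. Camera axes: x right, y down, z forward; pixel columns grow to the right and rows downward; lengths in m; the calibration is good to about 2 mm. A picture is of the moment at which its call begins: read the wrist's pose just before it. camera_info takes no time and is no camera call; for the wrist camera it gives the pose at the moment of the call.
- manip.sign_off(): hands the job in, once; it reports no verdict.
The state is a dict: "t": time; "q": joint angles; "qd": joint speeds; "tau": joint torques, N m; "tcp_pos": TCP position; "tool_rot": TCP orientation; "force": force on the tool from outside, world axes, zero at the start; "ft_torque": the same for the moment, N m; "finger_gap": opening from 0.0 (shut) to 1.0 (fully open).
Only numpy, scipy, OpenCV 4.12 (cv2) and the standard library are available. Lean on these libraries where they do the work, as an engineer would, in place of code of your own. Each camera call takes 0.05 s, during which the arm holds its last target. There are 200 camera calls.

## Working session

There is one attempt and no reset: what is moved stays moved. The work goes in short steps, Python scripts to look and compute and a tool call to move; the robot and the scene stay as the last step left them, time stands still between calls to the robot, and variables do not carry over. Pictures are saved under pics/ and viewed, about 8 in all and at most 12, crops included, and the job is handed in when it is done.

Besides the shell and the picture viewer there is one more tool, called after ">>>" as name(argument=value, ...), one argument or row to a line, values as JSON. jog_arm: Moves the arm, as the interface text tells. Its arguments: {"type":"object","properties":{"commands":{"type":"array"},"fingers":{"type":"number"},"grip_force":{"type":"number"}},"required":["commands"]}

```bash
mkdir -p pics
cat > h.py <<'E'
import numpy as np, cv2
from station import manip
def ray(name,px,z):
    c=manip.camera_info(name);K=np.array(c["K"],float);R=cv2.Rodrigues(np.array(c["rvec"],float))[0];t=np.array(c["tvec"],float).ravel()
    o=-R.T@t;out=[]
    for u,v in px:
        d=R.T@np.linalg.inv(K)@[u,v,1];out.append(o+d*(z-o[2])/d[2])
    return np.array(out)
def proj(name,P):
    c=manip.camera_info(name)
    return cv2.projectPoints(np.array(P,float),np.array(c["rvec"],float),np.array(c["tvec"],float),np.array(c["K"],float),None)[0].reshape(-1,2)
E
python3 - <<'E'
from h import *
for n in("top","side"):
    cv2.imwrite(f"pics/{n}0.png",cv2.resize(manip.snapshot(n),(800,600),interpolation=cv2.INTER_CUBIC))
    c=manip.camera_info(n);print(n,c)
print(manip.sense())
E
```

```text
top {'K': array([[493.84257726,   0.        , 257.16140622],
       [  0.        , 493.84257726, 183.62277856],
       [  0.        ,   0.        ,   1.        ]]), 'rvec': array([ 1.80628582, -2.36201598,  0.28716073]), 'tvec': array([-0.10997356,  0.60882444,  1.30637112])}
side {'K': array([[472.1935063 ,   0.        , 254.30358039],
       [  0.        , 472.1935063 , 198.13870745],
       [  0.        ,   0.        ,   1.        ]]), 'rvec': array([ 1.49562362, -2.13714812,  0.80469738]), 'tvec': array([-0.02799596,  0.52971021,  0.98741895])}
{'t': 0.1, 'q': array([-1.31651352e+00,  5.28365107e-01,  1.43378941e+00,  2.84371519e-06,
        1.18136203e+00, -1.78512446e-01]), 'qd': array([ 0.00135403, -0.0030381 , -0.00299268,  0.00040792,  0.0008191 ,
       -0.00028095]), 'tau': array([ 1.89557750e-04, -4.43303668e+01, -1.78586447e+01, -2.73919532e-04,
        3.89908368e-03, -1.72684616e-05]), 'tcp_pos': array([ 0.26198822, -0.56673491,  0.23043158]), 'tool_rot': array([ 9.76676924e-01,  2.14712042e-01, -3.51210064e-05, -9.61309635e-04]), 'force': array([-0.35386018,  0.62190584,  0.1740146 ]), 'ft_torque': array([ 0.02972514, -0.0089365 ,  0.01112088]), 'finger_gap': 0.9968259616478616}
```

View pics/top0.png

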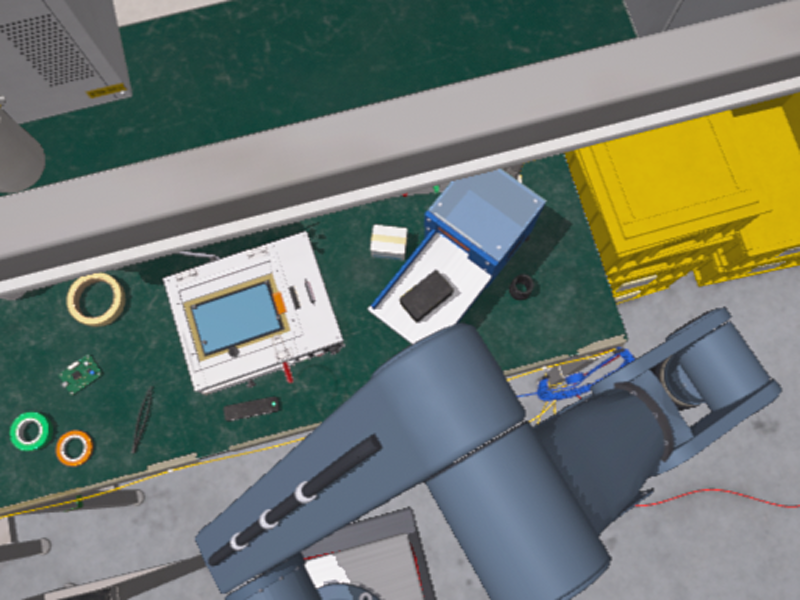

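View pics/side0.png

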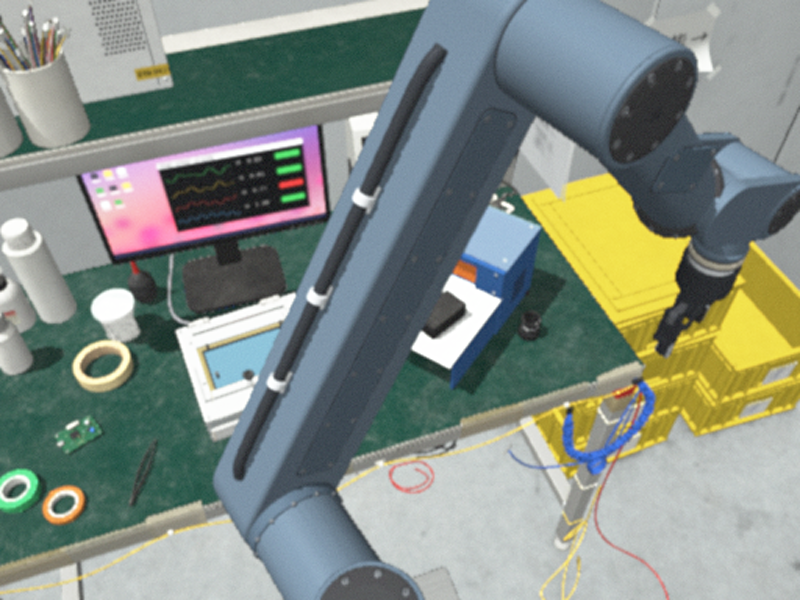

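The top view shows the tray (370–490, 235–340 px), the adapter at about (428, 297), the hopper at (487, 215), the carton at (389, 240), the magnifier at (523, 287) and the hub at (252, 409). I'll enlarge the tray area.

Run:
```python
from h import *
im=manip.snapshot("top")[98:226,222:362]
cv2.imwrite("pics/top1.png",cv2.resize(im,None,fx=4.6,fy=4.6,interpolation=cv2.INTER_CUBIC))
```

```text
(no output)
```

View pics/top1.png

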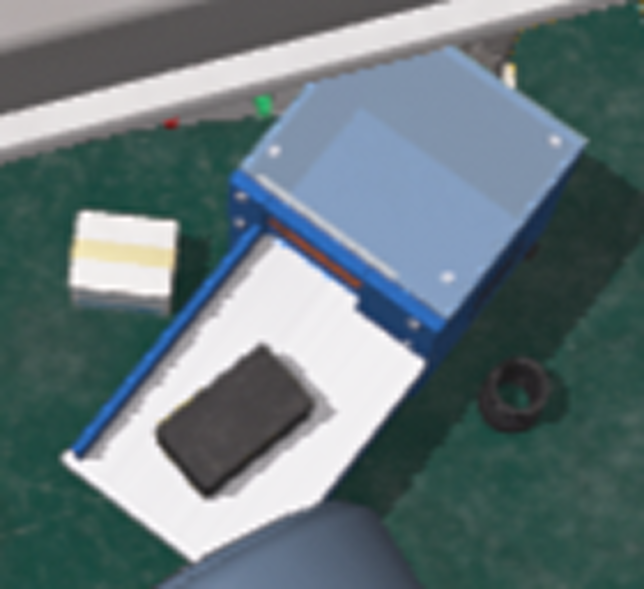

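```bash
cat >> h.py <<'E'
from scipy.optimize import least_squares
def fit(name,pts,px,x0):
    pts=np.array(pts,float);px=np.array(px,float)
    def W(p):
        c,s=np.cos(p[2]),np.sin(p[2]);return np.c_[p[0]+c*pts[:,0]-s*pts[:,1],p[1]+s*pts[:,0]+c*pts[:,1],pts[:,2]]
    r=least_squares(lambda p:(proj(name,W(p))-px).ravel(),x0)
    return r.x,r.fun.reshape(-1,2)
E
python3 - <<'E'
from h import *
g=lambda a:np.array(a,float)/4.6+[222,98]
P=[[-.185,.045,.1],[-.01,-.09,.1],[-.01,.061,.168],[-.01,-.09,.168]]
px=g([[65,457],[425,360],[235,178],[435,328]])
print(ray("top",px,.1))
p,r=fit("top",P,px,[.65,-.2,0.]);print(p,r)
A=ray("top",g([[263,345],[312,402],[208,495],[158,432]]),.134);print(A,[np.linalg.norm(A[i]-A[i-1]) for i in range(4)])
c,s=np.cos(p[2]),np.sin(p[2]);R=np.array([[c,s],[-s,c]])
B=(A[:,:2]-p[:2])@R.T;print("in box",B,B.mean(0))
e=(B[0]-B[3]+B[1]-B[2]);print("yaw",np.degrees(np.arctan2(e[1],e[0])))
for n,q,z in(("carton",[[125,240]],.046),("mag",[[518,390]],.044)):print(n,(ray("top",g(q),z)[:,:2]-p[:2])@R.T)
print(ray("top",[(252/1.5625,409/1.5625)],.012))
E
```

```text
[[ 0.53047111 -0.19872056  0.1       ]
 [ 0.53143181 -0.42166619  0.1       ]
 [ 0.67223807 -0.34290604  0.1       ]
 [ 0.54891306 -0.43320001  0.1       ]]
[ 0.60819858 -0.37552186 -0.92205115] [[ 0.61260958 -0.831936  ]
 [ 0.19585604  0.31114472]
 [-1.59822017 -0.0771261 ]
 [ 0.79532996  0.57485998]]
[[ 0.55722392 -0.32689047  0.134     ]
 [ 0.51672493 -0.34500832  0.134     ]
 [ 0.47949184 -0.27209532  0.134     ]
 [ 0.52294113 -0.25406219  0.134     ]] [np.float64(0.08049390122835473), np.float64(0.04436693221662272), np.float64(0.08186946384096047), np.float64(0.04704289928939601)]
in box [[-0.06954979 -0.01123633]
 [-0.07958168 -0.05445422]
 [-0.16017762 -0.04007004]
 [-0.14829568  0.00544758]] [-0.11440119 -0.02507825]
yaw -11.032973878227127
carton [[-0.04654708  0.11131167]]
mag [[ 0.02578009 -0.14211819]]
[[0.42587253 0.0508536  0.012     ]]
```

Box frame: lip at (0.608, -0.376), yaw -52.8°. The adapter is at box (-0.114, -0.025), with its heading 11° to the right. Carton, magnifier and hub fit their descriptions. Plan: push from the right near its front until it lies flush with the fence, then push it forward from behind.

>>> jog_arm(
  commands=[
    {"xyz": [0.022,0.02,0],"rot": [0,0,0.044]},
    {"xyz": [0.022,0.02,0],"rot": [0,0,0.044]},
    {"xyz": [0.022,0.02,0],"rot": [0,0,0.044]},
    {"xyz": [0.022,0.02,0],"rot": [0,0,0.044]},
    {"xyz": [0.022,0.02,0],"rot": [0,0,0.04]},
  ],
  fingers=0,
)

```text
t: 0.57
tcp_pos: [0.3728, -0.4662, 0.231]
tool_rot: [0.948, 0.319, -0.0, -0.0]
force: [0.7, -0.5, 0.3]
finger_gap: 0.299
```

>>> jog_arm(
  commands=[
    {"xyz": [0.018,0.016,-0.015],"rot": [0,0,0]},
    {"xyz": [0.018,0.016,-0.015],"rot": [0,0,0]},
    {"xyz": [0.018,0.016,-0.015],"rot": [0,0,0]},
    {"xyz": [0.018,0.016,-0.015],"rot": [0,0,0]},
    {"xyz": [0,0,0],"rot": [0,0,0]},
  ],
)

```text
t: 0.98
tcp_pos: [0.4453, -0.3981, 0.1679]
tool_rot: [0.947, 0.32, -0.0, -0.004]
force: [0.1, -0.4, -0.2]
finger_gap: 0.003
```

```bash
cat >> h.py <<'E'
O=np.array([.6082,-.3755]);a=-.92205
Rb=np.array([[np.cos(a),np.sin(a)],[-np.sin(a),np.cos(a)]])
tobox=lambda w:(np.array(w)[...,:2]-O)@Rb.T
def st():
    s=manip.sense();print("t",s["t"],"tcp",s["tcp_pos"].round(4),"box",tobox(s["tcp_pos"]).round(4),s["tool_rot"].round(3),"F",s["force"].round(1),s["finger_gap"])
E
python3 - <<'E'
from h import *
st()
im=manip.snapshot("top")[98:226,222:362]
b=manip.snapshot("side");w=manip.snapshot("wrist")
im=cv2.resize(im,(400,366),interpolation=cv2.INTER_CUBIC)
cv2.imwrite("pics/c1.png",np.hstack([im,cv2.resize(w,(400,366))]))
E
```

```text
t 0.9833 tcp [ 0.4453 -0.3981  0.1679] box [-0.0804 -0.1435] [ 0.947  0.32  -0.    -0.004] F [ 0.1 -0.4 -0.2] 0.002577167589775853
```

View pics/c1.png

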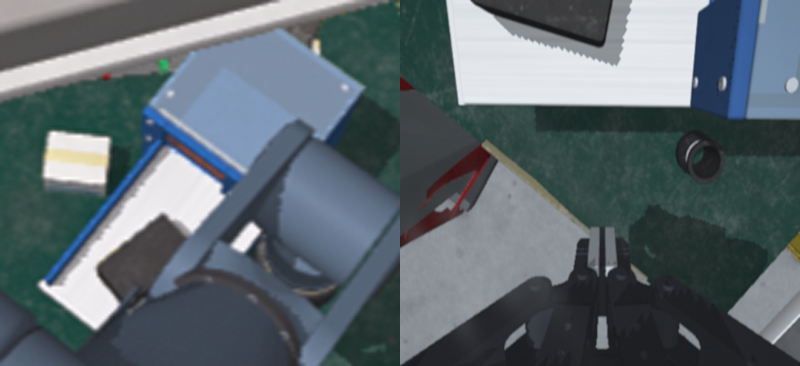

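The wrist view shows the tray's right edge (460–692, 104), the adapter's front-right corner at about (604, 47) and the magnifier clear of the path. I'll check the box frame against it.

Run:
```python
from h import *
g=lambda q:[((u-400)*1.28,v*384/366) for u,v in q]
print(tobox(ray("wrist",g([[460,103],[692,106]]),.1)),tobox(ray("wrist",g([[604,44]]),.134)),tobox(ray("wrist",g([[604,47]]),.1)))
```

```text
[[-0.18790126 -0.08666326]
 [-0.00800524 -0.08839066]] [[-0.07669416 -0.05497964]] [[-0.07645481 -0.05353677]]
```

>>> jog_arm(
  commands=[
    {"xyz": [-0.006,0.008,-0.018],"rot": [0,0,0]},
    {"xyz": [-0.006,0.008,-0.018],"rot": [0,0,0]},
    {"xyz": [0,0,-0.016],"rot": [0,0,0]},
    {"xyz": [0.016,0.012,0],"rot": [0,0,0]},
    {"xyz": [0.016,0.012,0],"rot": [0,0,0]},
  ],
)

```text
t: 1.55
tcp_pos: [0.4628, -0.365, 0.1191]
tool_rot: [0.949, 0.317, -0.0, -0.0]
force: [0.1, -0.3, 0.4]
finger_gap: 0.001
```

>>> jog_arm(
  commands=[
    {"xyz": [0.008,0.006,0],"rot": [0,0,0]},
    {"xyz": [0.008,0.006,0],"rot": [0,0,0]},
    {"xyz": [0.004,0.003,0],"rot": [0,0,0]},
    {"xyz": [0.004,0.003,0],"rot": [0,0,0]},
    {"xyz": [0.004,0.003,0],"rot": [0,0,0]},
  ],
)

```text
t: 1.97
tcp_pos: [0.4922, -0.3427, 0.1196]
tool_rot: [0.948, 0.319, -0.0, 0.0]
force: [-0.6, 0.3, -0.5]
finger_gap: -0.0
```

```bash
python3 -c "
from h import *
st()"
```

```text
t 1.9667 tcp [ 0.4922 -0.3427  0.1196] box [-0.0962 -0.0726] [ 0.948  0.319 -0.     0.   ] F [-0.6  0.3 -0.5] -0.00029642359458073277
```

>>> jog_arm(
  commands=[
    {"xyz": [0.004,0.003,-0.005],"rot": [0,0,0]},
    {"xyz": [0.004,0.003,0],"rot": [0,0,0]},
    {"xyz": [0.004,0.003,0],"rot": [0,0,0]},
    {"xyz": [0.004,0.003,0],"rot": [0,0,0]},
    {"xyz": [0.004,0.003,0],"rot": [0,0,0]},
  ],
)

```text
t: 2.38
tcp_pos: [0.5124, -0.3274, 0.1142]
tool_rot: [0.948, 0.319, -0.0, 0.0]
force: [-0.7, -2.2, 0.5]
finger_gap: -0.001
```

```bash
python3 -c "
from h import *
st()
cv2.imwrite('pics/w2.png',manip.snapshot('wrist'))"
```

```text
t 2.3833 tcp [ 0.5124 -0.3274  0.1142] box [-0.0963 -0.0473] [ 0.948  0.319 -0.     0.   ] F [-0.7 -2.2  0.5] -0.0013672034636037621
```

View pics/w2.png

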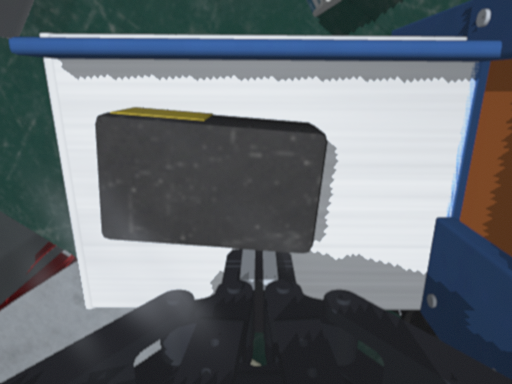

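The wrist view shows the adapter at (97–325, 115–250), already turned to about 3° off. The fingers are on its right side, a bit ahead of its middle, with some gap left to the fence. I'll keep pushing.

>>> jog_arm(
  commands=[
    {"xyz": [0.004,0.003,0],"rot": [0,0,0]},
    {"xyz": [0.004,0.003,0],"rot": [0,0,0]},
    {"xyz": [0.004,0.003,0],"rot": [0,0,0]},
    {"xyz": [0,0,0],"rot": [0,0,0]},
  ],
)

```text
t: 2.77
tcp_pos: [0.525, -0.3176, 0.1144]
tool_rot: [0.948, 0.319, 0.0, -0.0]
force: [0.3, -0.5, -0.2]
finger_gap: 0.003
```

```bash
python3 -c "
from h import *
st()
cv2.imwrite('pics/w3.png',manip.snapshot('wrist'))"
```

```text
t 2.7667 tcp [ 0.525  -0.3176  0.1144] box [-0.0964 -0.0313] [ 0.948  0.319  0.    -0.   ] F [ 0.3 -0.5 -0.2] 0.0027949138681420435
```

View pics/w3.png

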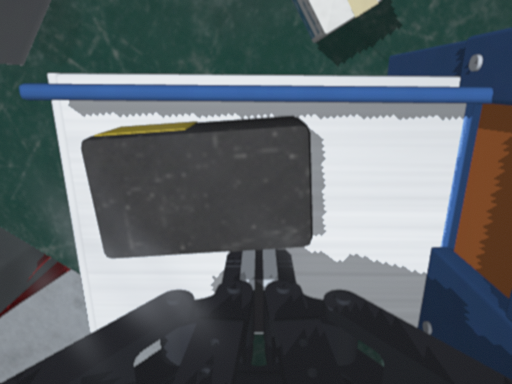

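```bash
python3 -c "
from h import *
B=tobox(ray('wrist',[[105,257],[310,246],[306,125],[84,141]],.134));print(B,B.mean(0),np.degrees(np.arctan2(*(B[1]-B[0])[::-1])))"
```

```text
[[-0.15881647 -0.02218784]
 [-0.07729864 -0.01730586]
 [-0.0808311   0.02992004]
 [-0.16024172  0.0242013 ]] [-0.11929698  0.00365691] 3.427264839093361
```

Adapter is now at box (-0.119, 0.004), yaw +3.4°, spanning y -0.022 to +0.030, so it fits the ±0.035 mouth. I'll go round behind it.

>>> jog_arm(
  commands=[
    {"xyz": [-0.016,-0.012,0],"rot": [0,0,0]},
    {"xyz": [-0.016,-0.012,0],"rot": [0,0,0]},
    {"xyz": [-0.016,0.021,0],"rot": [0,0,0]},
    {"xyz": [-0.016,0.021,0],"rot": [0,0,0]},
    {"xyz": [-0.016,0.021,0],"rot": [0,0,0]},
  ],
)

```text
t: 3.23
tcp_pos: [0.4433, -0.2789, 0.1143]
tool_rot: [0.948, 0.318, 0.0, -0.0]
force: [-0.2, 0.7, 0.6]
finger_gap: 0.001
```

>>> jog_arm(
  commands=[
    {"xyz": [-0.016,0.021,0],"rot": [0,0,0]},
    {"xyz": [-0.004,0.005,0],"rot": [0,0,0]},
    {"xyz": [0.02,0.015,0],"rot": [0,0,0]},
    {"xyz": [0.02,0.015,0],"rot": [0,0,0]},
    {"xyz": [0.021,0.016,0],"rot": [0,0,0]},
  ],
)

```text
t: 3.65
tcp_pos: [0.4865, -0.2078, 0.1147]
tool_rot: [0.948, 0.318, 0.001, 0.001]
force: [-0.6, -0.7, -0.1]
finger_gap: -0.002
```

```bash
python3 -c "
from h import *
st()
cv2.imwrite('pics/w4.png',np.hstack([manip.snapshot('wrist')[:,:400],cv2.resize(manip.snapshot('top')[98:226,222:362],(400,384))]))"
```

```text
t 3.65 tcp [ 0.4865 -0.2078  0.1147] box [-0.2072  0.0043] [0.948 0.318 0.001 0.001] F [-0.6 -0.7 -0.1] -0.0015261827893689598
```

View pics/w4.png

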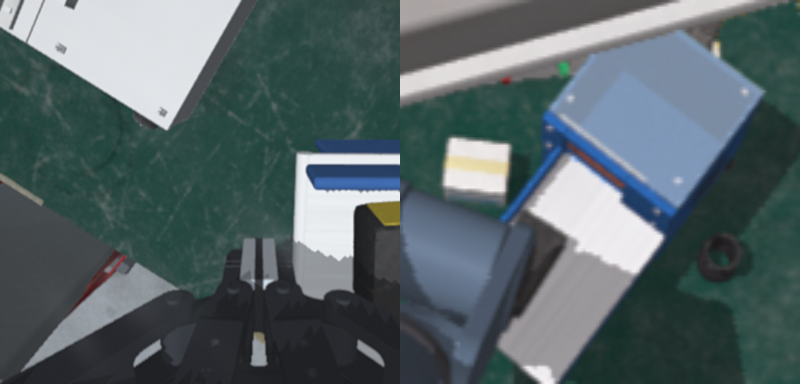

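The fingers are behind the adapter and clear of the tray, at box (-0.207, 0.004). Now pushing forward.

>>> jog_arm(
  commands=[
    {"xyz": [0.006,-0.008,0],"rot": [0,0,0]},
    {"xyz": [0.006,-0.008,0],"rot": [0,0,0]},
    {"xyz": [0.003,-0.004,0],"rot": [0,0,0]},
    {"xyz": [0.003,-0.004,0],"rot": [0,0,0]},
    {"xyz": [0.003,-0.004,0],"rot": [0,0,0]},
  ],
)

```text
t: 4.17
tcp_pos: [0.5055, -0.2362, 0.1142]
tool_rot: [0.948, 0.318, -0.0, -0.001]
force: [-1.2, 2.4, 2.3]
finger_gap: 0.002
```

>>> jog_arm(
  commands=[
    {"xyz": [0.003,-0.004,0],"rot": [0,0,0]},
    {"xyz": [0.003,-0.004,0],"rot": [0,0,0]},
    {"xyz": [0.003,-0.004,0],"rot": [0,0,0]},
    {"xyz": [0.003,-0.004,0],"rot": [0,0,0]},
    {"xyz": [0.003,-0.004,0],"rot": [0,0,0]},
  ],
)

```text
t: 4.58
tcp_pos: [0.5214, -0.2557, 0.1142]
tool_rot: [0.948, 0.319, -0.0, 0.0]
force: [-0.9, 1.1, -0.4]
finger_gap: 0.001
```

>>> jog_arm(
  commands=[
    {"xyz": [0.003,-0.004,0],"rot": [0,0,0]},
    {"xyz": [0.003,-0.004,0],"rot": [0,0,0]},
    {"xyz": [0.003,-0.004,0],"rot": [0,0,0]},
    {"xyz": [0.003,-0.004,0],"rot": [0,0,0]},
    {"xyz": [0,0,0],"rot": [0,0,0]},
  ],
)

```text
t: 5.0
tcp_pos: [0.5343, -0.2728, 0.1144]
tool_rot: [0.948, 0.319, 0.001, 0.001]
force: [0.4, -0.0, 0.5]
finger_gap: 0.001
```

```bash
python3 -c "
from h import *
st()
cv2.imwrite('pics/w5.png',np.hstack([manip.snapshot('wrist')[:,112:],cv2.resize(manip.snapshot('top')[98:226,222:362],(400,384))]))"
```

```text
t 5.0 tcp [ 0.5343 -0.2728  0.1144] box [-0.1265  0.0032] [0.948 0.319 0.001 0.001] F [ 0.4 -0.   0.5] 0.00144785262340041
```

View pics/w5.png

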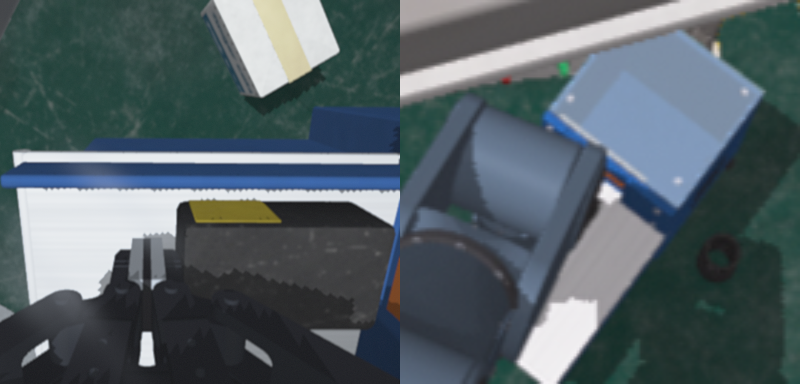

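```bash
python3 -c "
from h import *
print(tobox(ray('wrist',[[294,225],[504,229],[470,328]],.134)),tobox(ray('wrist',[[292,203],[462,203]],.1)))"
```

```text
[[-0.11473384  0.02638208]
 [-0.03291395  0.02461501]
 [-0.03776538 -0.0214866 ]] [[-0.11221541  0.02340067]
 [-0.02985696  0.02332793]]
```

The adapter is straight (about -1°) and centred (y≈0.002). Carrying on into the flap.

>>> jog_arm(
  commands=[
    {"xyz": [0.003,-0.004,0],"rot": [0,0,0]},
    {"xyz": [0.003,-0.004,0],"rot": [0,0,0]},
    {"xyz": [0.003,-0.004,0],"rot": [0,0,0]},
    {"xyz": [0.003,-0.004,0],"rot": [0,0,0]},
    {"xyz": [0.003,-0.004,0],"rot": [0,0,0]},
  ],
)

```text
t: 5.52
tcp_pos: [0.5484, -0.2916, 0.1143]
tool_rot: [0.948, 0.319, -0.0, -0.0]
force: [-1.6, 1.4, 1.0]
finger_gap: -0.001
```

>>> jog_arm(
  commands=[
    {"xyz": [0.003,-0.004,0],"rot": [0,0,0]},
    {"xyz": [0.003,-0.004,0],"rot": [0,0,0]},
    {"xyz": [0.003,-0.004,0],"rot": [0,0,0]},
    {"xyz": [0.003,-0.004,0],"rot": [0,0,0]},
    {"xyz": [0.003,-0.004,0],"rot": [0,0,0]},
  ],
)

```text
t: 5.93
tcp_pos: [0.5633, -0.3115, 0.1143]
tool_rot: [0.948, 0.319, -0.0, -0.0]
force: [-1.6, 1.7, 2.5]
finger_gap: 0.0
```

>>> jog_arm(
  commands=[
    {"xyz": [0.003,-0.004,0],"rot": [0,0,0]},
    {"xyz": [0.003,-0.004,0],"rot": [0,0,0]},
    {"xyz": [0.003,-0.004,0],"rot": [0,0,0]},
    {"xyz": [0.003,-0.004,0],"rot": [0,0,0]},
    {"xyz": [0,0,0],"rot": [0,0,0]},
  ],
)

```text
t: 6.35
tcp_pos: [0.5766, -0.3293, 0.1145]
tool_rot: [0.948, 0.319, 0.001, 0.002]
force: [0.0, -0.4, 1.1]
finger_gap: -0.005
```

```bash
python3 -c "
from h import *
st()
cv2.imwrite('pics/w6.png',np.hstack([manip.snapshot('wrist')[:,112:],cv2.resize(manip.snapshot('top')[98:226,222:362],(400,384))]))"
```

```text
t 6.35 tcp [ 0.5766 -0.3293  0.1145] box [-0.0559  0.0028] [0.948 0.319 0.001 0.002] F [ 0.  -0.4  1.1] -0.004825016777654483
```

View pics/w6.png

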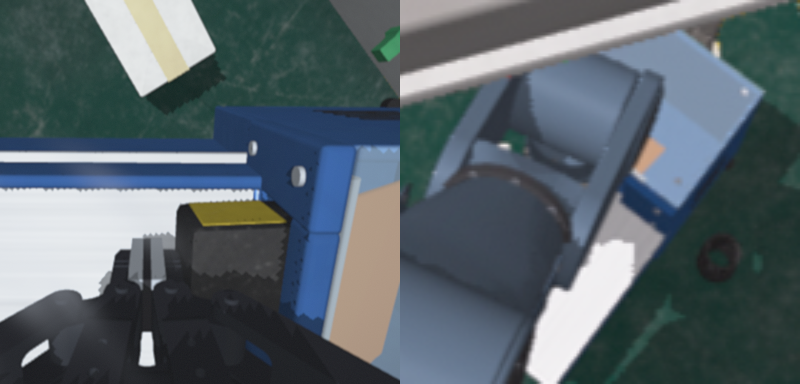

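The flap is swung open (orange seen through the roof at (650, 155)) and the adapter's middle is about at the lip. I'll push a little further.

>>> jog_arm(
  commands=[
    {"xyz": [0.003,-0.004,0],"rot": [0,0,0]},
    {"xyz": [0.003,-0.004,0],"rot": [0,0,0]},
    {"xyz": [0.003,-0.004,0],"rot": [0,0,0]},
    {"xyz": [0,0,0],"rot": [0,0,0]},
    {"xyz": [0,0,0],"rot": [0,0,0]},
  ],
)

```text
t: 6.87
tcp_pos: [0.5818, -0.3364, 0.1144]
tool_rot: [0.948, 0.319, -0.002, -0.004]
force: [-7.0, 7.4, 6.8]
finger_gap: -0.003
```

```bash
python3 -c "
from h import *
st()
cv2.imwrite('pics/w7.png',manip.snapshot('wrist'))"
```

```text
t 6.8667 tcp [ 0.5818 -0.3364  0.1144] box [-0.0471  0.0026] [ 0.948  0.319 -0.002 -0.004] F [-7.   7.4  6.8] -0.0031380971329754283
```

View pics/w7.png

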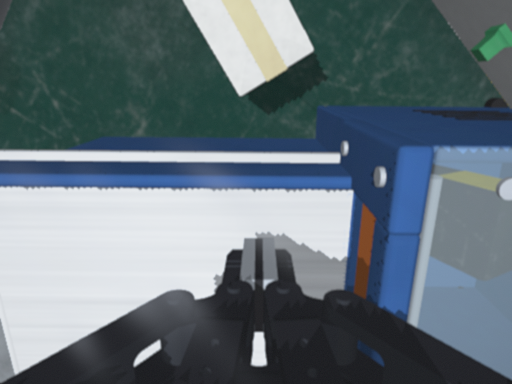

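The adapter is gone from the tray and the flap hangs shut at about (365, 250). About 12 N shows on the tool, so something on the gripper touches the frame. I'll back off straight along -x, then look.

>>> jog_arm(
  commands=[
    {"xyz": [-0.006,0.008,0],"rot": [0,0,0]},
    {"xyz": [-0.012,0.016,0],"rot": [0,0,0]},
    {"xyz": [-0.018,0.024,0],"rot": [0,0,0]},
    {"xyz": [-0.018,0.024,0.01],"rot": [0,0,0]},
    {"xyz": [-0.018,0.024,0.01],"rot": [0,0,0]},
  ],
)

```text
t: 7.33
tcp_pos: [0.5115, -0.2429, 0.1339]
tool_rot: [0.948, 0.319, -0.0, -0.0]
force: [0.7, 0.1, 0.8]
finger_gap: 0.003
```

>>> jog_arm(
  commands=[
    {"xyz": [-0.018,0.024,0.02],"rot": [0,0,0]},
    {"xyz": [-0.018,0.024,0.02],"rot": [0,0,0]},
    {"xyz": [-0.01,0.02,0.02],"rot": [0,0,0]},
    {"xyz": [0,0,0],"rot": [0,0,0]},
    {"xyz": [0,0,0],"rot": [0,0,0]},
  ],
)

```text
t: 7.75
tcp_pos: [0.4671, -0.1755, 0.1958]
tool_rot: [0.948, 0.319, 0.001, 0.002]
force: [0.1, -0.6, -0.8]
finger_gap: -0.004
```

```bash
python3 -c "
from h import *
st()
a=manip.snapshot('side')[120:250,200:370]
b=manip.snapshot('top')[98:226,222:362]
cv2.imwrite('pics/w8.png',np.hstack([cv2.resize(a,(400,306),interpolation=2),cv2.resize(b,(400,306),interpolation=2)]))"
```

```text
t 7.75 tcp [ 0.4671 -0.1755  0.1958] box [-0.2446  0.0084] [0.948 0.319 0.001 0.002] F [ 0.1 -0.6 -0.8] -0.003956799267990472
```

View pics/w8.png

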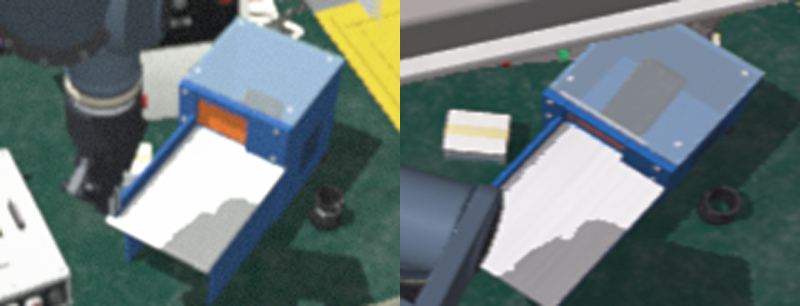

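Both views show an empty tray, the orange flap hanging shut at (222, 122), the adapter seen through the clear roof on the hopper floor at (645, 97), and the carton and magnifier in place. I'll check numerically, then hand in.

```bash
python3 -c "
from h import *
print(tobox(ray('top',[[222+245*.35,98+97*128/306]],.04)))
a=manip.snapshot('top');b=manip.snapshot('top');o=cv2.resize(cv2.imread('pics/top0.png'),(512,384),interpolation=cv2.INTER_AREA)
d=lambda x,y,r:np.abs(x[r].astype(int)-y[r]).mean().round(2)
for n,r in(('hopper',np.s_[110:170,275:350]),('carton',np.s_[140:168,234:264]),('mag',np.s_[174:194,325:345]),('hub',np.s_[250:275,140:182])):print(n,'now',d(a,b,r),'vs start',d(a,o,r))
st();manip.sign_off()"
```

```text
[[ 0.08800414 -0.0017821 ]]
hopper now 0.48 vs start 7.07
carton now 0.43 vs start 4.16
mag now 0.76 vs start 1.98
hub now 0.72 vs start 13.14
t 7.95 tcp [ 0.4668 -0.1764  0.1936] box [-0.2441  0.0076] [ 0.948  0.318 -0.     0.   ] F [ 1.2  0.  -0.9] 0.006013434431440618
the job is handed in; nothing more can be done
```

The adapter is in the hopper and the job is handed in, at about 8 s of the 51 s allowed. I pushed it sideways with the shut fingertips until it was in line with the mouth, then from behind through the flap, and drew the fingers back along the tray.

- **Adapter:** it is seen through the clear roof on the hopper floor, at about (0.088, -0.002) m in the drop_box frame. The hopper area looked the same in two consecutive pictures, so it is at rest.
- **Flap:** it was open while the adapter stood in the mouth, and it hangs shut in the last views. I judged both by eye.
- **Robot:** it is clear of everything, with tool force near zero.
- **Carton and magnifier:** both are still in place in the last view.
- **Contact on the last push:** the tool force rose to about 12 N and the tool stopped about 6 mm short. The gripper probably touched the hopper's frame. That is well under the 40 N limit, and it went away when I backed off.
- **Hub (unresolved check):** its patch of the top view differs from the start picture by 13 grey levels, against 2 to 4 for the carton and magnifier. The fingers stayed well away from it, so I put this down to the arm or its shadow in that part of the view, but I did not look at it again before handing in.

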